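# Set the trimmer of the bench vibrator

### The arm

A 6-joint arm with a two-finger parallel gripper is mounted at the origin on a cart in front of the work surface, level with it; the furniture and walls round the work are solid. World frame = base frame: x ahead of the robot, y to its left, z up, the work surface at z = 0. Lengths are in m, angles in rad, forces in N, time in s.
With the tool pointing down it reaches from about 0.3 to 0.875 m from the base axis. Payload 6.4 kg.
Tool frame: the origin (TCP) lies between the finger pads; the fingertips stand 19 mm ahead of it and the grasp point (between the pads) is the TCP (ctrl.tips_ahead is the z of the fingertips in the tool frame, in m); z points along the fingers, y is the line along which they close (so a half turn about z gives the same grasp; the last joint's range is limited). The gripper opens to 85 mm and grips with 20 to 120 N. Pads are 22 mm wide; open, the fingers measure 114 mm over their backs; the gripper's body (76 mm by 85 mm) begins 54 mm behind the grasp point. The pads swing forward as they close: fully open they stand 13 mm farther back than shut.
Start: joints at [0.964, 0.181, 1.607, -0, 1.354, -0.206], TCP at [0.224, 0.529, 0.25] pointing down, gripper open.
Joint ranges: [-2.99, 2.99], [-0.89, 2.07], [0.3, 2.58], [-1.14, 4.28], [0, 2.63], [-3.12, 3.12]. Speed limits (rad/s): [2.57, 2.57, 3.01, 3.14, 3.14, 3.14].

### API

Orientations are given as a unit quaternion [w, x, y, z].
In Python, from bench import readout, vision, ctrl gives the robot as it stands.
- The arm moves only by the tool play_rows, never from a script. Its arguments are lists of equal length, an entry for each row: "xyz": the shift along the tool's x, y, z in mm, a list of three; "rot": the turn, a rotation vector about the tool's x, y, z in rad, a list of three; "grip": the opening, from 0 (shut) to 1 (fully open). In form: {"xyz": [[x, y, z], ...], "rot": [[rx, ry, rz], ...], "grip": [grip, ...]}. A call has exactly 10 rows; each row is the pose to reach, as a shift and turn from the pose commanded when the call began, along the tool's axes at that moment; what a row does not reach only later rows make up. A row lasts 1/8 s, in which the tool goes at most 62.5 mm and 10.7 degrees, less where a joint would pass 70% of its speed; a pose out of reach is approached as far as the arm can. A call with a gripper value outside its range is refused whole. The fingers move at their own pace and stop on an object; the grip force is fixed at half the most. Time passes only in rows, so rows that repeat a pose let the fingers close, or fill a call up. It gives the time, the measured TCP pose, the force, the opening and the grip force at its end, in the units of the state.
- readout.get_obs(): the state, without advancing time (a new reading comes with each control period).
- vision.camera(name): name is "scene" or "top"; returns a dict with "color" (480x640x3 uint8, red, green, blue), "depth" (480x640 float32, m along the optical axis (not along the pixel's ray), 0 where there is no reading), "camera_matrix" (3x3 intrinsics, pixels), "extrinsics" (4x4, takes a point from camera to world coordinates). Camera axes: x right, y down, z forward; pixel columns grow to the right and rows downward; lengths in m; the calibration is good to about 2 mm. A picture is of the moment at which its call begins.
- ctrl.hand_in(): hands the job in; it is judged then, once.
The state is a dict: "time_s": time; "q": joint angles; "dq": joint speeds; "joint_efforts": joint torques, N m; "eef_pos": TCP position; "eef_rot": TCP orientation; "wrist_force": force on the tool from outside, world axes, zero at the start; "torque": the same for the moment, N m; "opening": opening from 0.0 (shut) to 1.0 (fully open); "grasp_force": force on a finger pad.
Only numpy, scipy, OpenCV 4.12 (cv2) and the standard library are available. Lean on these libraries where they do the work, as an engineer would, in place of code of your own. Each camera call takes 0.05 s, during which the arm holds its last target. There are 200 camera calls.

### The job

Take the plastic trimming tool out of its stand, seat its blade all the way down in the slotted trimmer screw on the bench vibrator without pressing hard, and with it turn the screw clockwise until its pointer stands at the index mark of the scale ring. Then lift the tool out and put it back in its stand, standing upright and fully home; touch the vibrator with nothing but the tool, and leave the plaster cast on it and the other things where they are.

Things in the scene. Friction and masses are not known exactly. Their poses are not given: they have to be found in the camera images.
- vibrator: Grey bench vibrator, a fixed box 110 x 150 mm, flat deck 50 mm above the table. Origin: centre of its underside; x along the 110 mm side (front face looks to -x), z up. On the +y half of the deck a round 72 mm vibrating table (top 64 mm up) carries a plaster cast; on the -y half is the trimmer. A push of more than 20 N of the tool on the vibrator or its trimmer is too hard.
- trimmer (a point): Point on the trimmer's upright axis, level with the top of its slotted brass core (66 mm above the table); axes as the vibrator's. Core 19 mm wide, cut right across by a slot 4 mm wide (upper edges rounded by 1 mm), 8 mm deep; a fixed steel collar, inside diameter 22 mm, stands 4 mm higher round it. The core is sprung: yields downward from 2 N, 1.6 N more per mm, hard after 2.5 mm.
- dial (a point): Point on the same axis, 8 mm above the deck, level with the top of the black dial skirt (57 mm across) round the collar. A raised white pointer on the skirt turns with the core; the slot runs in the pointer's direction. Round the skirt is an aluminium scale ring, 72 mm across, with small ticks and one thick raised black index mark. Axes as the vibrator's, not the slot's.
- trim_dial (a joint): Angle of pointer and slot from the index mark, rad: 0 = pointer at the mark, positive = anticlockwise from above; starts between 0.6 and 1.0. Stiff (0.03 N m), stays where left. Slot direction in the world = vibrator's x axis turned by (ring angle + this value); the ring angle is fixed, anywhere from -1 to 1 (at 0 the mark is on the vibrator's -x side), and is not measured (see slot_floor).
- slot_floor (a point): Point on the trimmer's axis at the floor of its slot, 58 mm above the table; axes as the vibrator's. The slot's direction is not measured: see it, or feel for it. A blade pressed lightly on the core and turned drops in when within about 0.2 rad of the slot: the core springs up round it and the push falls off. Fully seated, the blade's end stands on this floor.
- trim_tool: White plastic trimming tool, 92 mm long, about 40 g, upright in the stand. Origin: centre of the blade's lower end; z up the tool. Blade 12 mm wide along its y, 2.5 mm thick along its x, 13 mm long; above it a round 10 mm shaft; a round 26 mm flange from z = 42 to 46 mm; then the handle. Home in the stand, the flange rests on the stand's top.
- tool_grip (a point): Middle of the tool's handle, 69 mm above the blade's end; axes as the tool's. The handle is flat-sided, z = 46 to 92 mm up the tool, 16 mm thick along x and 22 mm wide along y: grip it across x.
- stand: Grey plastic stand, a fixed block 52 x 52 x 48 mm. Origin: centre of its underside, z up. In the middle of its top a round socket of 16 mm diameter, 45 mm deep, with a 3 mm chamfer. The tool may stand in it at any yaw; home, the tool's origin is 6 mm above the stand's origin.
- cast_c: White plaster dental cast, 60 x 73 x 28 mm, lying on the vibrating table; must not be shifted. Origin: centre of its underside.
- jar_small: Small jar with a green lid, 40 mm across, 45 mm high. Origin: centre of its underside.
- mixing_bowl: Blue rubber mixing bowl, 100 mm across, 60 mm high. Origin: centre of its underside.
- jar_pumice: Jar with a blue lid, 58 mm across, 70 mm high. Origin: centre of its underside.
- jar_wax: Small jar with a red lid, 44 mm across, 50 mm high. Origin: centre of its underside.
Things that resemble listed ones, but are neither listed nor needed, are in the scene too. What is shaped like the stand but purple is not meant.

How it is judged:
By the outcome, as a careful person would: the job done as asked, in the order asked, and still so for the second after the job is handed in, with the robot touching nothing.
It also fails if it takes over 72 s, if anything falls off the work surface, if the arm or the gripper's body presses on something with over 40 N, if the wrist force passes 120 N, or if a joint passes its speed limit or range.

## Working session

There is one attempt and no reset: what is moved stays moved. The work goes in short steps, Python scripts to look and compute and a tool call to move; the robot and the scene stay as the last step left them, time stands still between calls to the robot, and variables do not carry over. Pictures are saved under pics/ and viewed, at most 10 in all, crops included, and the job is handed in when it is done.

Besides the shell and the picture viewer there is one more tool, called after "Call:" by a JSON object that holds its "name" and its "arguments", one argument or row to a line. play_rows: Moves the arm, as the interface text tells. Its arguments: {"type":"object","properties":{"xyz":{"type":"array","items":{"type":"array","items":{"type":"number"}}},"rot":{"type":"array","items":{"type":"array","items":{"type":"number"}}},"grip":{"type":"array","items":{"type":"number"}}},"required":["xyz","rot","grip"]}

```bash
mkdir -p pics; ls; cat > h.py <<'E'
import numpy as np, cv2
from bench import readout, vision, ctrl
def snap(n):
    c=vision.camera(n); np.savez('last_'+n+'.npz',**c); return c
def load(n): return dict(np.load('last_'+n+'.npz'))
def ray(c,u,v):
    K=c['camera_matrix'];T=c['extrinsics']
    d=T[:3,:3]@np.array([(u-K[0,2])/K[0,0],(v-K[1,2])/K[1,1],1.]); return T[:3,3],d
def onplane(c,u,v,z):
    o,d=ray(c,u,v); return o+d*(z-o[2])/d[2]
def proj(c,p):
    T=c['extrinsics'];q=T[:3,:3].T@(np.array(p)-T[:3,3]); q=c['camera_matrix']@q; return q[:2]/q[2]
def cloud(c):
    K=c['camera_matrix'];T=c['extrinsics'];v,u=np.mgrid[:480,:640];d=c['depth']
    P=np.stack([(u-K[0,2])/K[0,0]*d,(v-K[1,2])/K[1,1]*d,d],-1)
    P=P@T[:3,:3].T+T[:3,3]; P[d==0]=np.nan; return P
def save(name,img): cv2.imwrite('pics/'+name,img[:,:,::-1])
E
python3 - <<'E'
from h import *
for n in('scene','top'):
    c=snap(n); save(n+'0.png',c['color']); print(n,c['camera_matrix'].round(1).tolist(),c['extrinsics'].round(3).tolist())
o=readout.get_obs();print(o)
E
```

```text
pics
scene [[618.6, 0.0, 319.0], [0.0, 618.6, 238.8], [0.0, 0.0, 1.0]] [[0.505, -0.598, 0.622, -0.492], [-0.863, -0.341, 0.372, -0.429], [-0.011, -0.725, -0.689, 1.083], [0.0, 0.0, 0.0, 1.0]]
top [[549.6, 0.0, 324.7], [0.0, 549.6, 229.0], [0.0, 0.0, 1.0]] [[0.023, -0.998, 0.056, 0.322], [-1.0, -0.024, -0.005, 0.129], [0.006, -0.056, -0.998, 1.557], [0.0, 0.0, 0.0, 1.0]]
{'time_s': 0.1, 'q': array([ 9.63670043e-01,  1.81474776e-01,  1.60791503e+00, -4.94200366e-06,
        1.35377629e+00, -2.06297392e-01]), 'dq': array([-0.00016548, -0.00146803, -0.00106899, -0.00065867, -0.00036615,
        0.00074511]), 'joint_efforts': array([ 8.94434306e-04, -4.45880842e+01, -3.52239740e+01, -2.36973319e-04,
        4.12091904e-03, -2.33071052e-05]), 'eef_pos': array([0.22406783, 0.52904173, 0.2494663 ]), 'eef_rot': array([-3.09006357e-04,  1.99074913e-01,  9.79983959e-01, -7.23504521e-04]), 'wrist_force': array([-0.12382286,  0.51899182,  0.31514786]), 'torque': array([-0.03709286, -0.02588871,  0.03863772]), 'grasp_force': 0.0, 'opening': 1.0007417845872788}
```

View pics/scene0.png

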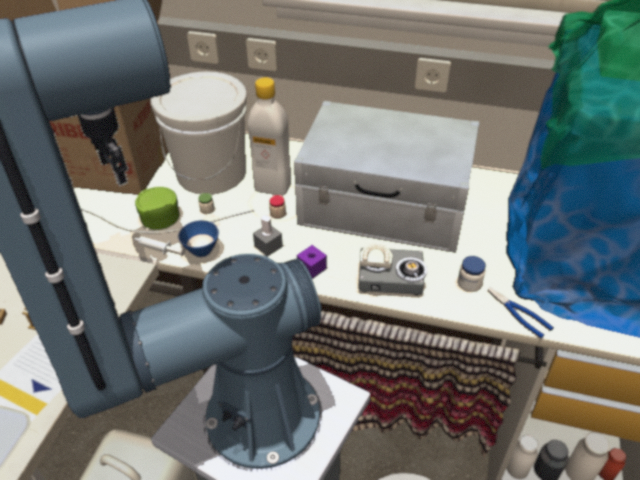

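View pics/top0.png

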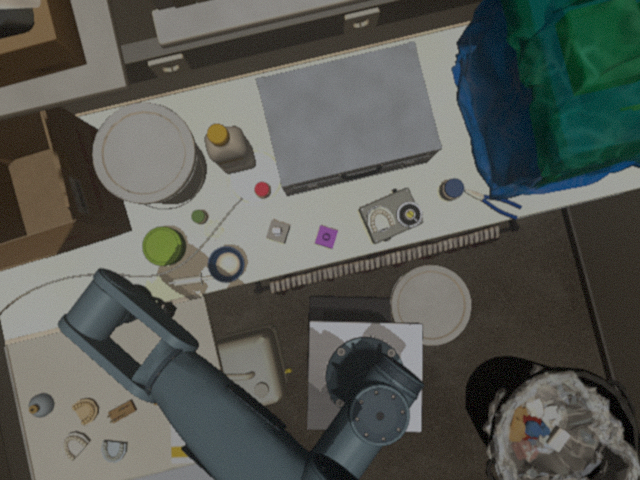

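The tool stands in the grey stand at scene (267,235) / top (278,230). The purple block at scene (312,262) / top (326,237) is the decoy, with no tool in it. The trimmer is at top (410,214) / scene (411,268), with the cast beside it.

```bash
python3 - <<'E'
from h import *
s=load('scene');t=load('top')
def crop(c,u,v,w,h,W,H): return cv2.resize(c['color'][v-h//2:v+h//2,u-w//2:u+w//2],(W,H),interpolation=cv2.INTER_CUBIC)
a=np.hstack([crop(t,278,230,40,30,400,300),crop(t,410,214,40,30,400,300)])
b=np.hstack([crop(s,267,235,60,45,400,300),crop(s,411,268,48,36,400,300)])
save('crop1.png',np.vstack([a,b]))
P=cloud(t);Q=cloud(s)
for nm,P_,(u0,u1,v0,v1) in (('top tool',P,(262,294,215,247)),('sc tool',Q,(245,290,208,260))):
    R=P_[v0:v1,u0:u1].reshape(-1,3)
    for lo,hi in((.04,.056),(.07,.09),(.09,.12)):
        m=(R[:,2]>lo)&(R[:,2]<hi);X=R[m]
        if m.sum()>3: print(nm,lo,m.sum(),X.mean(0).round(4),X.min(0).round(3),X.max(0).round(3), cv2.minAreaRect((X[:,:2]*1000).astype(np.float32)))
R=P[180:250,350:435].reshape(-1,3)
m=(R[:,2]>.035)&(R[:,2]<.1)
print('vib',m.sum(),cv2.minAreaRect((R[m][:,:2]*1000).astype(np.float32)))
for z,c,uv in((.066,t,(410,214)),(.066,s,(411,268))): print(onplane(c,*uv,z))
E
```

```text
top tool 0.04 296 [0.3987 0.2519 0.0474] [0.368 0.221 0.04 ] [0.431 0.283 0.056] ((399.15472412109375, 252.70541381835938), (52.26670455932617, 51.90938186645508), 74.13182830810547)
top tool 0.07 7 [0.3928 0.2506 0.0762] [0.391 0.242 0.07 ] [0.402 0.259 0.089] ((393.32940673828125, 248.62356567382812), (7.172974586486816, 20.140106201171875), 30.450193405151367)
top tool 0.09 52 [0.3994 0.2523 0.0957] [0.393 0.241 0.091] [0.407 0.263 0.102] ((399.662353515625, 252.1977996826172), (13.66507625579834, 21.40876579284668), 1.124542474746704)
sc tool 0.04 301 [0.3913 0.2468 0.0484] [0.363 0.218 0.04 ] [0.497 0.285 0.056] ((429.9039306640625, 251.3833465576172), (67.5813980102539, 133.2869873046875), 89.9757308959961)
sc tool 0.07 68 [0.3933 0.2478 0.0802] [0.387 0.239 0.07 ] [0.408 0.263 0.09 ] ((392.821533203125, 247.98728942871094), (18.830127716064453, 24.195581436157227), 37.54110336303711)
sc tool 0.09 58 [0.3953 0.2499 0.0975] [0.387 0.24  0.09 ] [0.407 0.263 0.105] ((397.0274658203125, 251.20899963378906), (23.00349998474121, 19.444377899169922), 89.77750396728516)
vib 2195 ((453.182861328125, -60.24761199951172), (117.73060607910156, 156.87896728515625), 27.173431396484375)
[ 0.45209758 -0.10922724  0.066     ]
[ 0.44668878 -0.10912214  0.066     ]
```

View pics/crop1.png

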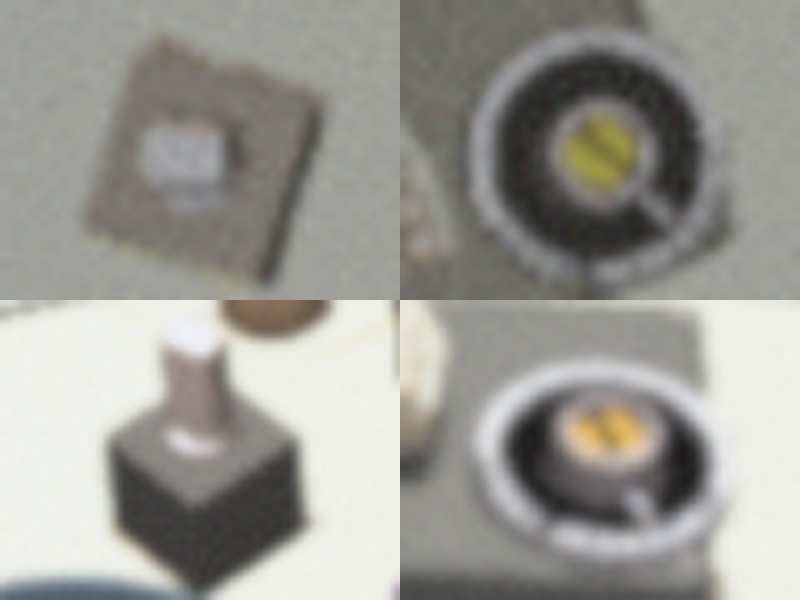

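The crop confirms it: the white handle stands in the grey stand (top-left). On the trimmer, the pointer is at crop (657,210) and the index mark at about (587,268), so the turn is about 0.9 rad clockwise.

```bash
cat > m.py <<'E'
from h import *
def blob(c,m,z):
    v,u=np.nonzero(m); w=np.ones(len(u)); return np.array([onplane(c,a,b,z) for a,b in zip(u,v)])
def box(u0,u1,v0,v1):
    m=np.zeros((480,640),bool);m[v0:v1,u0:u1]=1;return m
E
python3 - <<'E'
from m import *
s=load('scene');t=load('top')
for n,c,b in(('top',t,box(398,423,202,228)),('scene',s,box(395,428,255,283))):
    hsv=cv2.cvtColor(c['color'],cv2.COLOR_RGB2HSV)
    m=b&(hsv[...,1]>90)&(hsv[...,2]>90)&(hsv[...,0]<35)
    X=blob(c,m,.066); print(n,'brass',len(X),X.mean(0).round(4),((X.max(0)+X.min(0))/2).round(4))
    # depth-raised: collar z~.07
    g=cv2.cvtColor(c['color'],cv2.COLOR_RGB2GRAY).astype(float)
    ctr=X.mean(0)
    # polar sampling at z=.058 of skirt (pointer) and ring
    th=np.radians(np.arange(0,360,4))
    for r,z in((.020,.058),(.024,.058),(.0325,.056),(.034,.056)):
        pts=np.array([proj(c,[ctr[0]+r*np.cos(a),ctr[1]+r*np.sin(a),z]) for a in th],np.float32)
        val=cv2.remap(g.astype(np.float32),pts[:,0].reshape(1,-1),pts[:,1].reshape(1,-1),cv2.INTER_LINEAR)[0]
        print(r,val.astype(int).tolist())
# tool handle
g=t['color'].astype(int)
print(g[220:240,268:288].min(-1))
P=cloud(t); m=box(262,294,215,247)&(P[...,2]>.085)&(P[...,2]<.11)
v,u=np.nonzero(m);X=np.array([onplane(t,a,b,.098) for a,b in zip(u,v)])
C=np.cov(X[:,:2].T);w,V=np.linalg.eigh(C);print(len(X),X.mean(0),w,np.degrees(np.arctan2(V[1,1],V[0,1])),np.sqrt(12*w))
m=box(262,294,215,247)&(P[...,2]>.04)&(P[...,2]<.056)
X=P[m];print('stand',(X.max(0)+X.min(0))/2)
E
```

```text
top brass 33 [ 0.4523 -0.1084  0.066 ] [ 0.4521 -0.1079  0.066 ]
0.02 [47, 46, 45, 43, 44, 45, 47, 46, 46, 48, 46, 42, 41, 45, 49, 46, 43, 46, 49, 50, 48, 46, 44, 44, 48, 49, 49, 49, 49, 47, 45, 45, 47, 49, 50, 49, 47, 48, 47, 46, 46, 47, 47, 46, 45, 45, 46, 46, 46, 46, 45, 44, 44, 43, 52, 67, 89, 106, 107, 95, 80, 65, 50, 47, 46, 47, 48, 50, 52, 52, 51, 51, 51, 50, 52, 52, 52, 52, 53, 48, 45, 52, 55, 52, 48, 49, 49, 48, 49, 50]
0.024 [48, 49, 49, 49, 47, 47, 46, 48, 49, 49, 49, 48, 47, 47, 46, 48, 47, 46, 45, 47, 49, 50, 49, 49, 49, 49, 49, 47, 46, 45, 47, 49, 50, 47, 46, 47, 44, 48, 48, 46, 45, 47, 46, 45, 47, 48, 47, 47, 46, 49, 50, 46, 42, 47, 54, 65, 88, 109, 112, 93, 70, 53, 48, 42, 44, 48, 49, 49, 48, 44, 43, 46, 47, 45, 45, 46, 46, 43, 44, 48, 49, 49, 52, 46, 42, 49, 51, 46, 46, 47]
0.0325 [136, 134, 134, 140, 145, 148, 140, 139, 147, 145, 148, 148, 147, 147, 145, 151, 145, 144, 149, 147, 148, 146, 144, 145, 147, 147, 150, 151, 149, 147, 150, 139, 128, 130, 127, 124, 130, 131, 126, 131, 127, 115, 108, 100, 91, 107, 126, 137, 137, 132, 122, 133, 135, 135, 140, 126, 127, 132, 1
[... 3540 characters left out ...]
7 108 104 110 117 113 110
   98  84]
 [112 109 112 108 106 109 119 129 134 126 129 130 118 113 108 111 111 110
   85  89]
 [112 111 115 111 114 113 122 134 141 137 133 132 122 116 115 112 112 101
   81 100]
 [109 110 112 113 112 108 110 123 122 122 118 117 114 116 114 110 113 102
   75 123]
 [110 106 112 107 111 109 107 111 109 111 114 106 110 111 114 114 106  85
   84 131]
 [122 105 106 108 111 113 112 112 110 110 110 112 115 107 110 109 105  75
   87 139]
 [144 126 120 117 109 111 115 109 111 109 112 110 113 112 111 115 101  71
  103 145]]
53 [0.399332   0.25186537 0.098     ] [2.05084862e-05 4.67357597e-05] 88.11505318926766 [0.01568763 0.02368183]
stand [0.39931848 0.25182235 0.04779593]
```

```bash
cat > go.py <<'E'
import sys
from h import *
from scipy.spatial.transform import Rotation as R
def rel(p,yaw_deg):
    """world target pos (m), world yaw of the tool's y axis (deg), pointing down -> tool-frame mm, rotvec"""
    o=readout.get_obs(); w,x,y,z=o['eef_rot']; A=R.from_quat([x,y,z,w])
    a=np.radians(yaw_deg); Y=np.array([np.cos(a),np.sin(a),0]);Z=np.array([0,0,-1.]);X=np.cross(Y,Z)
    B=R.from_matrix(np.stack([X,Y,Z],1))
    return (A.inv().apply(np.array(p)-o['eef_pos'])*1000).round(2),(A.inv()*B).as_rotvec().round(4),o
if __name__=='__main__':
    a=list(map(float,sys.argv[1:])); d,r,o=rel(a[:3],a[3]); Y=R.from_quat(np.r_[o['eef_rot'][1:],o['eef_rot'][0]]).as_matrix()
    print(d,r,'| pos',o['eef_pos'].round(4),'yawY',np.degrees(np.arctan2(Y[1,1],Y[0,1])).round(2),'z',Y[:,2].round(4),'F',o['wrist_force'].round(2),'q',o['q'].round(2),'open',round(o['opening'],3),o['time_s'])
E
python3 go.py .3993 .252 .150 -2
```

```text
[-269.47 -186.56   99.67] [-1.5000e-03  7.0000e-04  1.2049e+00] | pos [0.2241 0.529  0.2495] yawY 67.03 z [-9.0e-04 -1.3e-03 -1.0e+00] F [-0.12  0.52  0.32] q [ 0.96  0.18  1.61 -0.    1.35 -0.21] open 1.001 0.1
```

Call:
{"name": "play_rows", "arguments": {
  "xyz": [
    [-45,-31,10],
    [-90,-62,25],
    [-135,-93,40],
    [-180,-124,55],
    [-225,-155,75],
    [-255,-177,90],
    [-269.5,-186.6,99],
    [-269.5,-186.6,99],
    [-269.5,-186.6,99],
    [-269.5,-186.6,99]
  ],
  "rot": [
    [0,0,0.18],
    [0,0,0.36],
    [0,0,0.54],
    [0,0,0.72],
    [0,0,0.9],
    [0,0,1.06],
    [-0.0015,0.0007,1.205],
    [-0.0015,0.0007,1.205],
    [-0.0015,0.0007,1.205],
    [-0.0015,0.0007,1.205]
  ],
  "grip": [0.6,0.6,0.6,0.6,0.6,0.6,0.6,0.6,0.6,0.6]
}}

```text
time_s: 1.35
eef_pos: [0.3994, 0.2534, 0.1517]
eef_rot: [-0.0, 0.718, 0.696, 0.001]
wrist_force: [-0.8, 0.7, 0.6]
opening: 0.595
grasp_force: 0.0
```

```bash
python3 go.py .3993 .252 .077 -2; python3 - <<'E'
from h import *
# ring fit of the trimmer from earlier pics, bright aluminium ring edge: outer edge by polar rays
from scipy.optimize import least_squares
from m import *
for n,c0 in(('top',(.4515,-.1085)),('scene',(.4535,-.108))):
    c=load(n); g=cv2.GaussianBlur(cv2.cvtColor(c['color'],cv2.COLOR_RGB2GRAY),(0,0),.6).astype(np.float32)
    ctr=np.array(c0)
    for z,r0,r1,sg in((.058,.024,.032,1),):
      for it in range(4):
        pts=[]
        for a in np.radians(np.arange(0,360,6)):
            if n=='scene' and not 130<np.degrees(a)<330: continue
            if abs(np.degrees(a)-228)<18: continue
            rr=np.arange(r0,r1,.0004)
            q=np.array([proj(c,[ctr[0]+r*np.cos(a),ctr[1]+r*np.sin(a),z]) for r in rr],np.float32)
            v=cv2.remap(g,q[:,:1],q[:,1:],cv2.INTER_LINEAR)[:,0]; k=np.argmax(sg*np.gradient(v)); pts.append(ctr+rr[k]*np.array([np.cos(a),np.sin(a)]))
        pts=np.array(pts)
        f=least_squares(lambda x:np.hypot(*(pts-x[:2]).T)-x[2],[*ctr,.0285],loss='soft_l1',f_scale=.001); ctr=f.x[:2]
      print(n,f.x.round(4),len(pts),np.abs(f.fun).mean().round(5))
E
```

```text
[-1.5  -0.16 74.73] [ 0.0014 -0.0017  0.0028] | pos [0.3994 0.2534 0.1517] yawY -1.84 z [ 0.0014  0.0017 -1.    ] F [-0.76  0.73  0.58] q [0.31 0.07 1.95 0.   1.12 0.34] open 0.595 1.35
top [ 0.4523 -0.1089  0.0284] 54 0.00058
scene [ 0.4538 -0.1074  0.0275] 27 0.0008
```

Call:
{"name": "play_rows", "arguments": {
  "xyz": [
    [-1,0,12],
    [-1.5,0,25],
    [-1.5,0,40],
    [-1.5,0,55],
    [-1.5,0,68],
    [-1.5,0,74],
    [-1.5,0,74],
    [-1.5,0,74],
    [-1.5,0,74],
    [-1.5,0,74]
  ],
  "rot": [
    [0,0,0],
    [0,0,0],
    [0,0,0],
    [0,0,0],
    [0,0,0],
    [0,0,0],
    [0,0,0],
    [0,0,0],
    [0,0,0],
    [0,0,0]
  ],
  "grip": [0.6,0.6,0.6,0.6,0.6,0.6,0.6,0.3,0.15,0.1]
}}

```text
time_s: 2.6
eef_pos: [0.4002, 0.2513, 0.0779]
eef_rot: [0.0, 0.719, 0.695, 0.001]
wrist_force: [0.2, 0.4, 3.1]
opening: 0.183
grasp_force: 58.5
```

```bash
python3 go.py .3993 .252 .077 -2; python3 - <<'E'
from h import *
c=snap('scene'); u,v=proj(c,[.399,.252,.08]).astype(int); save('g1.png',cv2.resize(c['color'][v-40:v+35,u-50:u+50],(800,600),interpolation=cv2.INTER_CUBIC))
E
```

```text
[ 0.69 -0.95  0.94] [ 0.0021 -0.0018 -0.0001] | pos [0.4002 0.2513 0.0779] yawY -2.0 z [ 0.0021  0.0017 -1.    ] F [0.23 0.38 3.14] q [0.31 0.19 1.99 0.   0.96 0.34] open 0.183 2.6
```

View pics/g1.png

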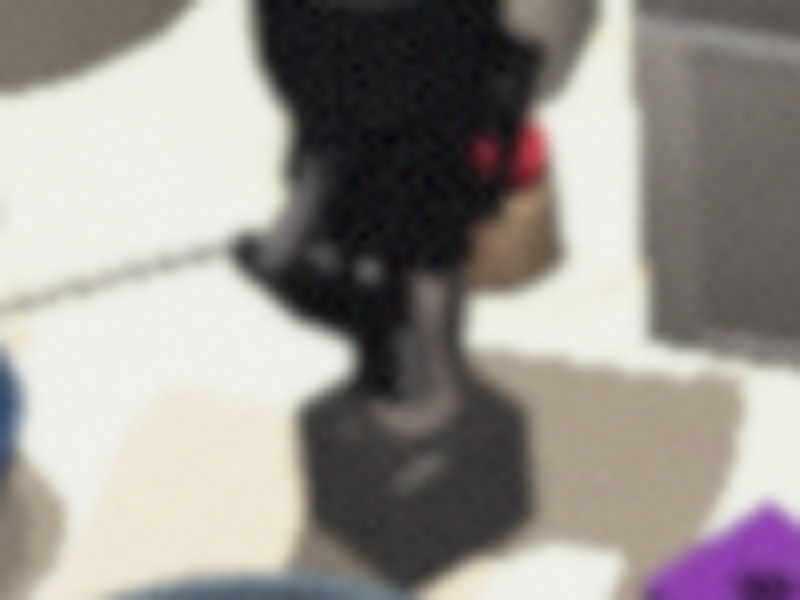

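The tool is gripped: opening 0.183 matches 15.6 mm, and its flange is still on the stand in the crop at (420,415). Lifting it straight up.

Call:
{"name": "play_rows", "arguments": {
  "xyz": [
    [0,0,-6],
    [0,0,-18],
    [0,0,-32],
    [0,0,-48],
    [0,0,-64],
    [0,0,-80],
    [0,0,-96],
    [0,0,-112],
    [0,0,-120],
    [0,0,-120]
  ],
  "rot": [
    [0,0,0],
    [0,0,0],
    [0,0,0],
    [0,0,0],
    [0,0,0],
    [0.002,-0.002,0],
    [0.002,-0.002,0],
    [0.002,-0.002,0],
    [0.002,-0.002,0],
    [0.002,-0.002,0]
  ],
  "grip": [0.1,0.1,0.1,0.1,0.1,0.1,0.1,0.1,0.1,0.1]
}}

```text
time_s: 3.9
eef_pos: [0.3999, 0.251, 0.1979]
eef_rot: [0.0, 0.719, 0.695, -0.0]
wrist_force: [0.4, -0.1, -1.3]
opening: 0.177
grasp_force: 58.4
```

```bash
python3 go.py .453 -.108 .2 -41.5
```

```text
[-356.97   65.63   -2.  ] [0.000e+00 3.000e-04 6.893e-01] | pos [0.3999 0.251  0.1979] yawY -2.0 z [-1.e-04 -2.e-04 -1.e+00] F [ 0.41 -0.08 -1.35] q [ 0.31  0.    1.91 -0.    1.23  0.34] open 0.177 3.9
```

Call:
{"name": "play_rows", "arguments": {
  "xyz": [
    [-35,6.4,-2],
    [-85,15.6,-2],
    [-135,24.8,-2],
    [-185,34,-2],
    [-235,43.2,-2],
    [-285,52.4,-2],
    [-325,59.8,-2],
    [-350,64.4,-2],
    [-357,65.6,-2],
    [-357,65.6,-2]
  ],
  "rot": [
    [0,0,0.07],
    [0,0,0.16],
    [0,0,0.26],
    [0,0,0.36],
    [0,0,0.46],
    [0,0,0.56],
    [0,0,0.64],
    [0,0,0.689],
    [0,0,0.689],
    [0,0,0.689]
  ],
  "grip": [0.1,0.1,0.1,0.1,0.1,0.1,0.1,0.1,0.1,0.1]
}}

```text
time_s: 5.15
eef_pos: [0.4522, -0.1077, 0.1988]
eef_rot: [-0.001, 0.912, 0.411, -0.001]
wrist_force: [0.2, 0.2, -0.1]
opening: 0.177
grasp_force: 58.5
```

```bash
python3 go.py .453 -.108 .155 -41.5
```

```text
[ 0.36  0.82 43.85] [-0.002   0.0013  0.0007] | pos [ 0.4522 -0.1077  0.1988] yawY -41.46 z [-2.4e-03  3.0e-04 -1.0e+00] F [ 0.24  0.19 -0.05] q [-0.49 -0.01  1.93 -0.    1.23  0.23] open 0.177 5.15
```

Call:
{"name": "play_rows", "arguments": {
  "xyz": [
    [0.4,0.8,6],
    [0.4,0.8,14],
    [0.4,0.8,24],
    [0.4,0.8,32],
    [0.4,0.8,38],
    [0.4,0.8,40],
    [0.4,0.8,40],
    [0.4,0.8,40],
    [0.4,0.8,40],
    [0.4,0.8,40]
  ],
  "rot": [
    [0,0,0],
    [-0.002,0.001,0],
    [-0.002,0.001,0],
    [-0.002,0.001,0],
    [-0.002,0.001,0],
    [-0.002,0.001,0],
    [-0.002,0.001,0],
    [-0.002,0.001,0],
    [-0.002,0.001,0],
    [-0.002,0.001,0]
  ],
  "grip": [0.1,0.1,0.1,0.1,0.1,0.1,0.1,0.1,0.1,0.1]
}}

```text
time_s: 6.4
eef_pos: [0.4535, -0.1084, 0.1596]
eef_rot: [0.001, 0.912, 0.411, 0.0]
wrist_force: [-0.9, -0.2, -0.2]
opening: 0.186
grasp_force: 58.5
```

```bash
python3 go.py .453 -.108 .142 -41.5; python3 - <<'E'
from h import *
c=snap('scene'); p=readout.get_obs()['eef_pos']; u,v=proj(c,[p[0],p[1],.085]).astype(int); 
im=cv2.resize(c['color'][v-30:v+30,u-40:u+40],(800,600),interpolation=cv2.INTER_CUBIC); 
print(u,v,proj(c,[p[0],p[1],p[2]-.072]),proj(c,[.453,-.108,.066]))
for q in([p[0],p[1],p[2]-.072],[.453,-.108,.066]):
    a=(proj(c,q)-[u-40,v-30]+.5)*10; cv2.circle(im,tuple(a.astype(int).tolist()),4,(255,0,0),1)
save('b1.png',im)
E
```

```text
[-0.03 -0.74 17.61] [0.0018 0.0002 0.0003] | pos [ 0.4535 -0.1084  0.1596] yawY -41.48 z [ 0.0012 -0.0014 -1.    ] F [-0.88 -0.19 -0.21] q [-0.49  0.04  1.96 -0.    1.14  0.23] open 0.186 6.4
412 260 [412.85150911 259.35545596] [411.69008417 266.08305287]
```

View pics/b1.png

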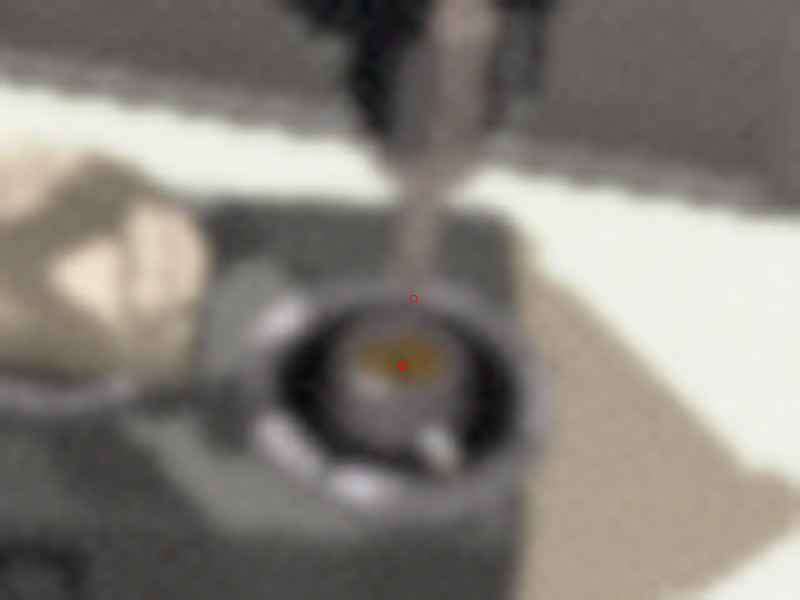

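The shaft end hangs at about crop (412,287), above the brass core at (403,358). Next is a quick check of the sideways offset, and then I'll feel for the slot.

```bash
python3 - <<'E'
from h import *
c=load('scene'); g=cv2.cvtColor(c['color'],cv2.COLOR_RGB2GRAY).astype(int)
p=np.array([.4535,-.1084,.1596])
for v in range(248,276): print(v,g[v,398:430].tolist())
for h in(.06,.05,.04,.072): print(h,proj(c,p-[0,0,h]).round(2))
for q in([.453,-.108,.066],[.453,-.108,.058]): print(proj(c,q).round(2))
E
```

```text
248 [224, 226, 227, 227, 227, 226, 227, 228, 231, 230, 228, 219, 198, 169, 142, 131, 127, 131, 141, 157, 179, 206, 224, 230, 229, 225, 218, 210, 210, 202, 189, 167]
249 [177, 179, 185, 183, 183, 184, 187, 192, 196, 202, 206, 202, 189, 164, 141, 129, 125, 133, 151, 174, 195, 213, 224, 229, 233, 234, 234, 233, 232, 232, 224, 217]
250 [118, 121, 125, 123, 121, 126, 131, 135, 141, 148, 154, 153, 148, 137, 125, 123, 127, 131, 138, 158, 170, 178, 189, 203, 219, 231, 236, 238, 238, 237, 236, 233]
251 [86, 88, 90, 92, 91, 93, 98, 100, 104, 102, 104, 107, 105, 106, 115, 122, 126, 118, 113, 118, 125, 132, 139, 154, 178, 212, 230, 237, 239, 239, 238, 238]
252 [82, 81, 86, 82, 85, 86, 86, 87, 87, 88, 89, 89, 87, 101, 112, 126, 124, 115, 100, 95, 92, 100, 104, 110, 137, 175, 214, 230, 237, 237, 239, 238]
253 [75, 81, 85, 85, 85, 90, 87, 86, 86, 86, 87, 85, 88, 100, 116, 121, 122, 109, 95, 87, 85, 87, 89, 94, 109, 146, 188, 217, 232, 237, 239, 238]
254 [78, 85, 88, 83, 84, 88, 86, 87, 87, 85, 85, 87, 86, 99, 115, 125, 120, 108, 92, 88, 86, 84, 84, 87, 101, 132, 168, 200, 225, 236, 238, 239]
255 [9
[... 2501 characters left out ...]
 [141, 153, 135, 95, 57, 27, 36, 44, 66, 79, 88, 96, 101, 99, 96, 99, 108, 112, 95, 65, 44, 26, 16, 22, 40, 70, 110, 132, 145, 148, 157, 159]
273 [151, 169, 157, 127, 86, 56, 36, 42, 49, 68, 76, 85, 93, 94, 92, 104, 130, 144, 121, 77, 38, 15, 24, 27, 49, 75, 101, 127, 139, 150, 158, 163]
274 [138, 163, 167, 155, 121, 84, 55, 39, 44, 47, 56, 69, 76, 76, 75, 91, 126, 153, 141, 96, 44, 26, 35, 45, 65, 86, 103, 120, 135, 153, 157, 161]
275 [124, 146, 162, 162, 146, 121, 85, 58, 51, 54, 53, 50, 53, 55, 51, 66, 97, 130, 139, 108, 64, 44, 56, 73, 87, 98, 111, 121, 140, 152, 158, 159]
0.06 [413.33 255.59]
0.05 [413.75 252.42]
0.04 [414.18 249.22]
0.072 [412.83 259.35]
[411.69 266.08]
[411.37 268.51]
```

Call:
{"name": "play_rows", "arguments": {
  "xyz": [
    [0,0,5],
    [0,0,10],
    [0,0,14],
    [0,0,17],
    [0,0,19],
    [0,0,20],
    [0,0,21],
    [0,0,22],
    [0,0,22.5],
    [0,0,22.5]
  ],
  "rot": [
    [0.0018,0,0],
    [0.0018,0,0],
    [0.0018,0,0],
    [0.0018,0,0],
    [0.0018,0,0],
    [0.0018,0,0],
    [0.0018,0,0],
    [0.0018,0,0],
    [0.0018,0,0],
    [0.0018,0,0]
  ],
  "grip": [0.1,0.1,0.1,0.1,0.1,0.1,0.1,0.1,0.1,0.1]
}}

```text
time_s: 7.7
eef_pos: [0.4535, -0.1084, 0.137]
eef_rot: [-0.0, 0.912, 0.411, -0.0]
wrist_force: [0.1, 0.1, -0.5]
opening: 0.182
grasp_force: 58.5
```

```bash
python3 go.py .4533 -.1085 .135 -41.5
```

```text
[-0.18 -0.09  1.96] [-0.0003  0.0003  0.0003] | pos [ 0.4535 -0.1084  0.137 ] yawY -41.48 z [-4.e-04 -0.e+00 -1.e+00] F [ 0.14  0.1  -0.5 ] q [-0.49  0.08  1.97 -0.    1.09  0.23] open 0.182 7.7
```

Call:
{"name": "play_rows", "arguments": {
  "xyz": [
    [0,0,0.4],
    [0,0,0.8],
    [0,0,1.2],
    [0,0,1.6],
    [0,0,2],
    [0,0,2.4],
    [0,0,2.7],
    [0,0,3],
    [0,0,3],
    [0,0,3]
  ],
  "rot": [
    [0,0,0],
    [0,0,0],
    [0,0,0],
    [0,0,0],
    [0,0,0],
    [0,0,0],
    [0,0,0],
    [0,0,0],
    [0,0,0],
    [0,0,0]
  ],
  "grip": [0.1,0.1,0.1,0.1,0.1,0.1,0.1,0.1,0.1,0.1]
}}

```text
time_s: 8.95
eef_pos: [0.4535, -0.1084, 0.1339]
eef_rot: [-0.0, 0.912, 0.411, -0.0]
wrist_force: [-0.3, -0.3, -0.7]
opening: 0.175
grasp_force: 58.5
```

```bash
python3 go.py .4533 -.1085 .130 -41.5
```

```text
[-0.19 -0.09  3.95] [-0.0003  0.0003  0.0004] | pos [ 0.4535 -0.1084  0.1339] yawY -41.48 z [-4.e-04 -0.e+00 -1.e+00] F [-0.27 -0.3  -0.71] q [-0.49  0.08  1.97 -0.    1.08  0.23] open 0.175 8.95
```

Call:
{"name": "play_rows", "arguments": {
  "xyz": [
    [0,0,0.4],
    [0,0,0.8],
    [0,0,1.2],
    [0,0,1.6],
    [0,0,2],
    [0,0,2.4],
    [0,0,2.8],
    [0,0,3.2],
    [0,0,3.2],
    [0,0,3.2]
  ],
  "rot": [
    [0,0,0],
    [0,0,0],
    [0,0,0],
    [0,0,0],
    [0,0,0],
    [0,0,0],
    [0,0,0],
    [0,0,0],
    [0,0,0],
    [0,0,0]
  ],
  "grip": [0.1,0.1,0.1,0.1,0.1,0.1,0.1,0.1,0.1,0.1]
}}

```text
time_s: 10.2
eef_pos: [0.4535, -0.1084, 0.1307]
eef_rot: [-0.0, 0.912, 0.411, -0.0]
wrist_force: [-0.0, -0.2, -0.8]
opening: 0.178
grasp_force: 58.5
```

```bash
python3 go.py .4533 -.1085 .130 -41.5
```

```text
[-0.17 -0.09  0.74] [-0.0003  0.0003  0.0003] | pos [ 0.4535 -0.1084  0.1307] yawY -41.48 z [-4.e-04 -0.e+00 -1.e+00] F [-0.03 -0.19 -0.85] q [-0.49  0.09  1.98 -0.    1.08  0.23] open 0.178 10.2
```

Still no contact, so the blade is going down inside the slot. I'll step on to the floor.

Call:
{"name": "play_rows", "arguments": {
  "xyz": [
    [0,0,0.3],
    [0,0,0.6],
    [0,0,0.9],
    [0,0,1.2],
    [0,0,1.4],
    [0,0,1.6],
    [0,0,1.6],
    [0,0,1.6],
    [0,0,1.6],
    [0,0,1.6]
  ],
  "rot": [
    [0,0,0],
    [0,0,0],
    [0,0,0],
    [0,0,0],
    [0,0,0],
    [0,0,0],
    [0,0,0],
    [0,0,0],
    [0,0,0],
    [0,0,0]
  ],
  "grip": [0.1,0.1,0.1,0.1,0.1,0.1,0.1,0.1,0.1,0.1]
}}

```text
time_s: 11.45
eef_pos: [0.4535, -0.1085, 0.1292]
eef_rot: [-0.0, 0.912, 0.411, -0.0]
wrist_force: [-0.3, 0.3, 2.5]
opening: 0.18
grasp_force: 58.8
```

```bash
python3 go.py .4533 -.1085 .130 -41.5
```

```text
[-0.19 -0.14 -0.81] [-0.0002  0.0002  0.0003] | pos [ 0.4535 -0.1085  0.1292] yawY -41.48 z [-3.e-04 -1.e-04 -1.e+00] F [-0.31  0.33  2.5 ] q [-0.49  0.09  1.98 -0.    1.07  0.23] open 0.18 11.45
```

The push rose by about 3.3 N at TCP z = 0.130, where the slot floor should be, so the blade is fully seated. Turning clockwise, most of the way first.

Call:
{"name": "play_rows", "arguments": {
  "xyz": [
    [0,0,-0.2],
    [0,0,-0.3],
    [0,0,-0.3],
    [0,0,-0.3],
    [0,0,-0.3],
    [0,0,-0.3],
    [0,0,-0.3],
    [0,0,-0.3],
    [0,0,-0.3],
    [0,0,-0.3]
  ],
  "rot": [
    [0,0,0.08],
    [0,0,0.17],
    [0,0,0.26],
    [0,0,0.36],
    [0,0,0.46],
    [0,0,0.56],
    [0,0,0.66],
    [0,0,0.74],
    [0,0,0.8],
    [0,0,0.8]
  ],
  "grip": [0.1,0.1,0.1,0.1,0.1,0.1,0.1,0.1,0.1,0.1]
}}

```text
time_s: 12.7
eef_pos: [0.4534, -0.1082, 0.1293]
eef_rot: [-0.0, 1.0, 0.024, -0.0]
wrist_force: [-0.5, 1.0, 1.9]
opening: 0.18
grasp_force: 58.8
```

```bash
cat > dial.py <<'E'
from h import *
import sys
def prof(c,ctr,r,z,th):
    g=cv2.cvtColor(c['color'],cv2.COLOR_RGB2GRAY).astype(np.float32)
    q=np.array([proj(c,[ctr[0]+r*np.cos(a),ctr[1]+r*np.sin(a),z]) for a in th],np.float32)
    return cv2.remap(g,q[:,:1],q[:,1:],cv2.INTER_LINEAR)[:,0]
def cen(v,th,sgn):
    b=np.median(v); w=np.clip(sgn*(v-b)-15,0,None); k=np.argmax(w); a=np.degrees(th)
    s=np.abs(a-a[k])<18; return ((w*a)[s].sum()/max(w[s].sum(),1e-6)).round(1),int(w.max())
def report(c,ctr):
    for r in(.018,.020,.022,.024,.026): 
        th=np.radians(np.arange(155,250,1.)); print('ptr',r,cen(prof(c,ctr,r,.059,th),th,1),end=' ')
    for r in(.031,.0325,.034):
        th=np.radians(np.arange(155,205,1.)); print('mark',r,cen(prof(c,ctr,r,.058,th),th,-1),end=' ')
    print()
if __name__=='__main__':
    for n,ctr in(('top',(.4523,-.1088)),('scene',(.4545,-.1072))):
        c=snap(n); report(c,ctr)
E
python3 go.py .4533 -.1085 .130 -94.5; python3 - <<'E'
from dial import *
for n,ctr in(('top',(.4523,-.1088)),('scene',(.4545,-.1072))): report(load(n),ctr)
E
python3 dial.py; python3 - <<'E'
from h import *
c=load('scene');a=cv2.resize(c['color'][245:290,380:440],(800,600),interpolation=cv2.INTER_CUBIC);save('d1.png',a)
E
```

```text
[-0.13  0.27 -0.65] [-0.0004  0.0006  0.1259] | pos [ 0.4534 -0.1082  0.1293] yawY -87.28 z [-6.e-04  4.e-04 -1.e+00] F [-0.54  1.02  1.86] q [-0.49  0.09  1.98  0.    1.07  1.03] open 0.18 12.7
ptr 0.018 (np.float64(229.5), 35) ptr 0.02 (np.float64(230.2), 49) ptr 0.022 (np.float64(229.8), 48) ptr 0.024 (np.float64(229.3), 54) ptr 0.026 (np.float64(228.7), 25) mark 0.031 (np.float64(173.6), 21) mark 0.0325 (np.float64(173.4), 21) mark 0.034 (np.float64(175.0), 14) 
ptr 0.018 (np.float64(229.3), 41) ptr 0.02 (np.float64(228.5), 58) ptr 0.022 (np.float64(228.4), 66) ptr 0.024 (np.float64(227.9), 69) ptr 0.026 (np.float64(227.7), 55) mark 0.031 (np.float64(173.7), 15) mark 0.0325 (np.float64(174.2), 18) mark 0.034 (np.float64(174.6), 13) 
ptr 0.018 (np.float64(191.1), 16) ptr 0.02 (np.float64(191.8), 31) ptr 0.022 (np.float64(192.4), 50) ptr 0.024 (np.float64(192.6), 54) ptr 0.026 (np.float64(192.3), 41) mark 0.031 (np.float64(173.4), 11) mark 0.0325 (np.float64(171.0), 12) mark 0.034 (np.float64(174.5), 3) 
ptr 0.018 (np.float64(192.2), 54) ptr 0.02 (np.float64(192.5), 78) ptr 0.022 (np.float64(192.5), 92) ptr 0.024 (np.float64(192.4), 97) ptr 0.026 (np.float64(192.1), 89) mark 0.031 (np.float64(173.4), 26) mark 0.0325 (np.float64(174.0), 26) mark 0.034 (np.float64(174.6), 24)
```

View pics/d1.png

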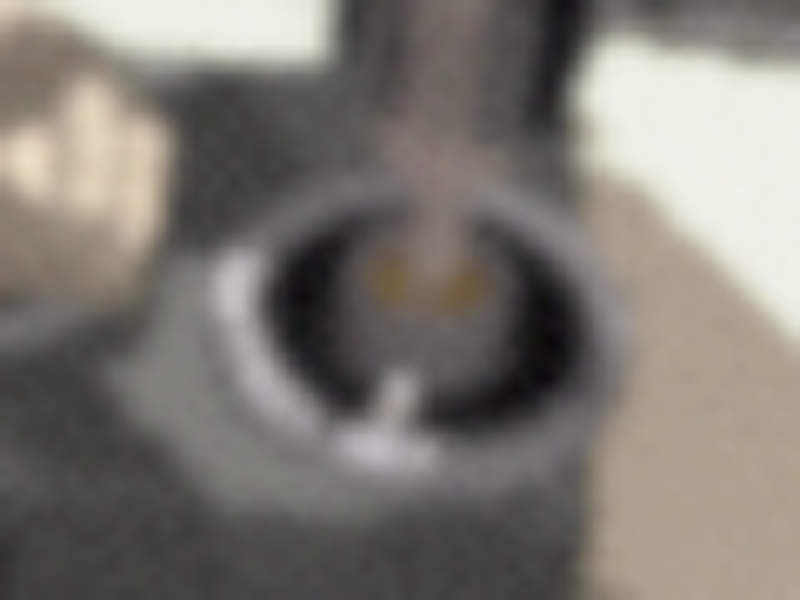

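The pointer (crop (400,395)) is at 192.4° and the index mark (dark gap, crop (325,430)) at about 174°, so about 18° is left.

Call:
{"name": "play_rows", "arguments": {
  "xyz": [
    [0,0,0],
    [0,0,0],
    [0,0,0],
    [0,0,0],
    [0,0,0],
    [0,0,0],
    [0,0,0],
    [0,0,0],
    [0,0,0],
    [0,0,0]
  ],
  "rot": [
    [0,0,0.06],
    [0,0,0.12],
    [0,0,0.18],
    [0,0,0.22],
    [0,0,0.26],
    [0,0,0.28],
    [0,0,0.28],
    [0,0,0.28],
    [0,0,0.28],
    [0,0,0.28]
  ],
  "grip": [0.1,0.1,0.1,0.1,0.1,0.1,0.1,0.1,0.1,0.1]
}}

```text
time_s: 14.05
eef_pos: [0.4535, -0.1084, 0.1294]
eef_rot: [-0.0, 0.993, -0.116, -0.0]
wrist_force: [-0.6, 1.9, 1.8]
opening: 0.181
grasp_force: 58.8
```

```bash
python3 go.py .4533 -.1085 .130 -94.5; python3 dial.py;  python3 - <<'E'
from h import *
c=load('scene');a=cv2.resize(c['color'][258:285,385:421],(800,600),interpolation=cv2.INTER_CUBIC)
for an in(174,): 
    for r in(.02,.034):
        p=[.4545+r*np.cos(np.radians(an)),-.1072+r*np.sin(np.radians(an)),.059]; q=((proj(c,p)-[385,258]+.5)*800/36).astype(int); cv2.circle(a,tuple(q.tolist()),5,(255,0,0),1)
save('d2.png',a)
E
```

```text
[-0.13  0.17 -0.57] [-1.000e-04  5.000e-04 -1.545e-01] | pos [ 0.4535 -0.1084  0.1294] yawY -103.35 z [-4.e-04  1.e-04 -1.e+00] F [-0.61  1.9   1.83] q [-0.49  0.09  1.98 -0.    1.07  1.31] open 0.181 14.05
ptr 0.018 (np.float64(174.5), 25) ptr 0.02 (np.float64(175.0), 32) ptr 0.022 (np.float64(175.5), 34) ptr 0.024 (np.float64(174.6), 37) ptr 0.026 (np.float64(174.3), 14) mark 0.031 (np.float64(173.8), 5) mark 0.0325 (np.float64(167.3), 9) mark 0.034 (np.float64(155.0), 0) 
ptr 0.018 (np.float64(177.0), 46) ptr 0.02 (np.float64(177.2), 70) ptr 0.022 (np.float64(177.4), 85) ptr 0.024 (np.float64(177.6), 81) ptr 0.026 (np.float64(179.1), 61) mark 0.031 (np.float64(172.9), 20) mark 0.0325 (np.float64(174.1), 22) mark 0.034 (np.float64(174.6), 20)
```

View pics/d2.png

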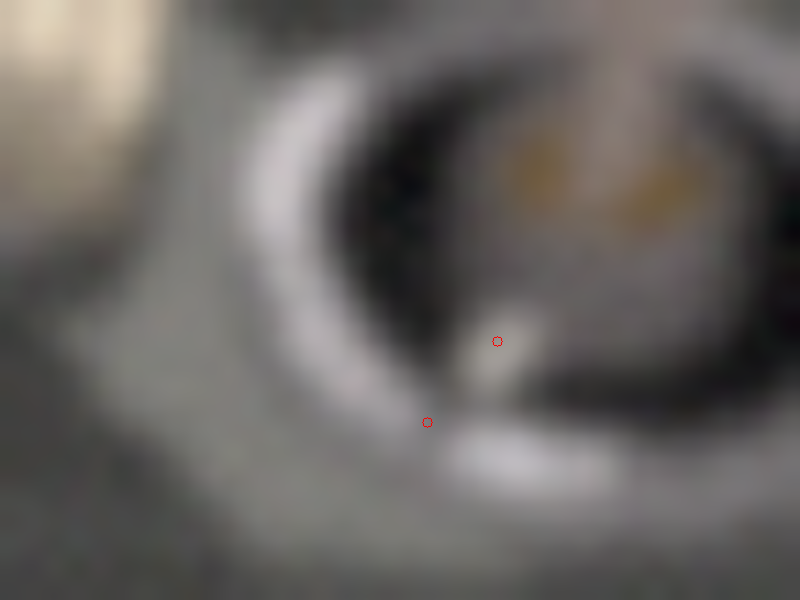

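The pointer at crop (492,355) is almost in line with the mark at (430,422), about 2° short. One small turn more.

Call:
{"name": "play_rows", "arguments": {
  "xyz": [
    [0,0,0],
    [0,0,0],
    [0,0,0],
    [0,0,0],
    [0,0,0],
    [0,0,0],
    [0,0,0],
    [0,0,0],
    [0,0,0],
    [0,0,0]
  ],
  "rot": [
    [0,0,0.01],
    [0,0,0.02],
    [0,0,0.03],
    [0,0,0.037],
    [0,0,0.037],
    [0,0,0.037],
    [0,0,0.037],
    [0,0,0.037],
    [0,0,0.037],
    [0,0,0.037]
  ],
  "grip": [0.1,0.1,0.1,0.1,0.1,0.1,0.1,0.1,0.1,0.1]
}}

```text
time_s: 15.4
eef_pos: [0.4535, -0.1084, 0.1294]
eef_rot: [0.0, 0.991, -0.135, -0.0]
wrist_force: [0.1, 2.1, 2.2]
opening: 0.181
grasp_force: 58.8
```

```bash
python3 go.py .4533 -.1085 .130 -94.5; python3 dial.py; python3 dial.py
```

```text
[-0.14  0.13 -0.56] [ 1.000e-04  4.000e-04 -1.917e-01] | pos [ 0.4535 -0.1084  0.1294] yawY -105.48 z [-4.e-04  0.e+00 -1.e+00] F [0.13 2.07 2.24] q [-0.49  0.09  1.98 -0.    1.07  1.35] open 0.181 15.4
ptr 0.018 (np.float64(168.0), 35) ptr 0.02 (np.float64(169.0), 50) ptr 0.022 (np.float64(169.6), 66) ptr 0.024 (np.float64(170.1), 60) ptr 0.026 (np.float64(172.2), 36) mark 0.031 (np.float64(173.8), 1) mark 0.0325 (np.float64(173.6), 8) mark 0.034 (np.float64(0.0), 0) 
ptr 0.018 (np.float64(174.1), 46) ptr 0.02 (np.float64(174.4), 68) ptr 0.022 (np.float64(174.6), 81) ptr 0.024 (np.float64(174.8), 88) ptr 0.026 (np.float64(175.9), 67) mark 0.031 (np.float64(172.9), 17) mark 0.0325 (np.float64(173.8), 22) mark 0.034 (np.float64(174.5), 19) 
ptr 0.018 (np.float64(167.9), 37) ptr 0.02 (np.float64(168.9), 50) ptr 0.022 (np.float64(169.7), 60) ptr 0.024 (np.float64(170.2), 61) ptr 0.026 (np.float64(172.2), 35) mark 0.031 (np.float64(173.8), 1) mark 0.0325 (np.float64(156.3), 5) mark 0.034 (np.float64(0.0), 0) 
ptr 0.018 (np.float64(174.1), 43) ptr 0.02 (np.float64(174.5), 68) ptr 0.022 (np.float64(174.6), 80) ptr 0.024 (np.float64(174.9), 85) ptr 0.026 (np.float64(175.9), 64) mark 0.031 (np.float64(172.1), 20) mark 0.0325 (np.float64(173.5), 23) mark 0.034 (np.float64(174.4), 18)
```

Scene now reads pointer 174.6° against mark 173.8°, so it is aligned. I'll ease the blade off within its play and lift it straight out.

Call:
{"name": "play_rows", "arguments": {
  "xyz": [
    [0,0,0],
    [0,0,0],
    [0,0,-2],
    [0,0,-6],
    [0,0,-12],
    [0,0,-22],
    [0,0,-36],
    [0,0,-52],
    [0,0,-68],
    [0,0,-74]
  ],
  "rot": [
    [0,0,-0.03],
    [0,0,-0.06],
    [0,0,-0.06],
    [0,0,-0.06],
    [0,0,-0.06],
    [0,0,-0.06],
    [0,0,-0.06],
    [0,0,-0.06],
    [0,0,-0.06],
    [0,0,-0.06]
  ],
  "grip": [0.1,0.1,0.1,0.1,0.1,0.1,0.1,0.1,0.1,0.1]
}}

```text
time_s: 16.85
eef_pos: [0.4542, -0.1088, 0.2052]
eef_rot: [0.001, 0.994, -0.105, 0.001]
wrist_force: [0.8, -0.4, -1.3]
opening: 0.175
grasp_force: 58.5
```

```bash
python3 go.py .3993 .252 .21 -2; python3 dial.py
```

```text
[-128.93 -341.38   -5.36] [ 2.400e-03 -8.000e-04 -1.746e+00] | pos [ 0.4542 -0.1088  0.2052] yawY -102.04 z [ 0.0018 -0.0012 -1.    ] F [ 0.76 -0.43 -1.3 ] q [-0.49 -0.02  1.92 -0.    1.24  1.29] open 0.175 16.85
ptr 0.018 (np.float64(175.2), 23) ptr 0.02 (np.float64(174.2), 32) ptr 0.022 (np.float64(167.3), 35) ptr 0.024 (np.float64(167.7), 35) ptr 0.026 (np.float64(167.8), 26) mark 0.031 (np.float64(0.0), 0) mark 0.0325 (np.float64(0.0), 0) mark 0.034 (np.float64(0.0), 0) 
ptr 0.018 (np.float64(173.7), 40) ptr 0.02 (np.float64(174.2), 63) ptr 0.022 (np.float64(174.6), 73) ptr 0.024 (np.float64(174.9), 82) ptr 0.026 (np.float64(176.0), 66) mark 0.031 (np.float64(202.7), 17) mark 0.0325 (np.float64(202.4), 22) mark 0.034 (np.float64(202.3), 22)
```

Call:
{"name": "play_rows", "arguments": {
  "xyz": [
    [-10,-26,-5],
    [-25,-66,-5],
    [-42,-111,-5],
    [-60,-159,-5],
    [-78,-207,-5],
    [-96,-254,-5],
    [-112,-297,-5],
    [-123,-326,-5],
    [-128,-339,-5],
    [-128.5,-340.5,-5]
  ],
  "rot": [
    [0,0,-0.1],
    [0,0,-0.26],
    [0,0,-0.43],
    [0,0,-0.6],
    [0,0,-0.77],
    [0,0,-0.94],
    [0,0,-1.11],
    [0,0,-1.28],
    [0,0,-1.45],
    [0,0,-1.6]
  ],
  "grip": [0.1,0.1,0.1,0.1,0.1,0.1,0.1,0.1,0.1,0.1]
}}

```text
time_s: 18.2
eef_pos: [0.398, 0.2523, 0.2076]
eef_rot: [-0.001, 0.766, 0.643, -0.001]
wrist_force: [0.2, -0.9, -0.2]
opening: 0.181
grasp_force: 58.6
```

```bash
python3 go.py .4000 .2512 .15 -2; python3 dial.py; python3 - <<'E'
from h import *
c=load('scene');t=load('top')
a=cv2.resize(c['color'][253:283,390:430],(400,300),interpolation=cv2.INTER_CUBIC)
b=cv2.resize(t['color'][199:229,390:430],(400,300),interpolation=cv2.INTER_CUBIC)
save('d3.png',np.hstack([a,b]))
E
```

```text
[-0.72  2.28 57.6 ] [-0.002   0.0006 -0.139 ] | pos [0.398  0.2523 0.2076] yawY -9.96 z [-2.e-03 -4.e-04 -1.e+00] F [ 0.18 -0.92 -0.24] q [ 0.31 -0.01  1.9   0.    1.25  0.49] open 0.181 18.2
ptr 0.018 (np.float64(172.0), 20) ptr 0.02 (np.float64(172.3), 43) ptr 0.022 (np.float64(172.4), 55) ptr 0.024 (np.float64(172.9), 57) ptr 0.026 (np.float64(173.5), 34) mark 0.031 (np.float64(173.3), 17) mark 0.0325 (np.float64(173.6), 19) mark 0.034 (np.float64(174.8), 13) 
ptr 0.018 (np.float64(173.5), 41) ptr 0.02 (np.float64(174.1), 62) ptr 0.022 (np.float64(174.6), 76) ptr 0.024 (np.float64(175.1), 81) ptr 0.026 (np.float64(176.2), 59) mark 0.031 (np.float64(172.7), 24) mark 0.0325 (np.float64(173.3), 32) mark 0.034 (np.float64(174.1), 30)
```

View pics/d3.png

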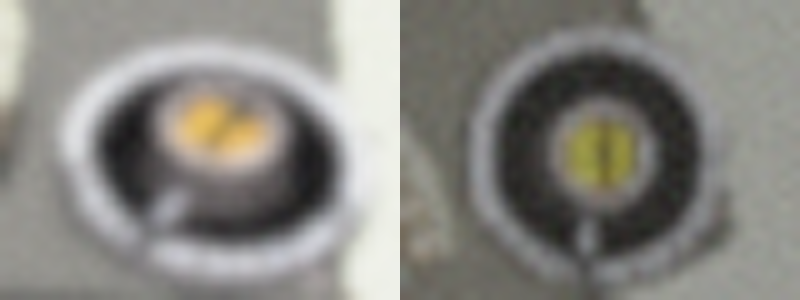

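In both views the pointer points straight into the mark: the top view at (585,240) and the scene view at (165,215). Now the tool goes back to its stand.

Call:
{"name": "play_rows", "arguments": {
  "xyz": [
    [-0.7,2.3,5],
    [-0.7,2.3,15],
    [-0.7,2.3,27],
    [-0.7,2.3,40],
    [-0.7,2.3,50],
    [-0.7,2.3,56],
    [-0.7,2.3,58],
    [-0.7,2.3,58],
    [-0.7,2.3,58],
    [-0.7,2.3,58]
  ],
  "rot": [
    [-0.002,0,-0.06],
    [-0.002,0,-0.139],
    [-0.002,0,-0.139],
    [-0.002,0,-0.139],
    [-0.002,0,-0.139],
    [-0.002,0,-0.139],
    [-0.002,0,-0.139],
    [-0.002,0,-0.139],
    [-0.002,0,-0.139],
    [-0.002,0,-0.139]
  ],
  "grip": [0.1,0.1,0.1,0.1,0.1,0.1,0.1,0.1,0.1,0.1]
}}

```text
time_s: 19.55
eef_pos: [0.4012, 0.2504, 0.1508]
eef_rot: [0.001, 0.722, 0.692, 0.001]
wrist_force: [0.2, 0.7, -0.9]
opening: 0.181
grasp_force: 58.6
```

```bash
python3 go.py .4000 .2512 .078 -2
```

```text
[ 0.76 -1.45 72.81] [ 0.0023 -0.0001 -0.0071] | pos [0.4012 0.2504 0.1508] yawY -2.41 z [ 0.0023  0.     -1.    ] F [ 0.18  0.68 -0.88] q [ 0.31  0.07  1.95 -0.    1.12  0.35] open 0.181 19.55
```

Call:
{"name": "play_rows", "arguments": {
  "xyz": [
    [0.6,-1.1,5],
    [0.6,-1.1,13],
    [0.6,-1.1,22],
    [0.6,-1.1,31],
    [0.6,-1.1,40],
    [0.6,-1.1,50],
    [0.6,-1.1,60],
    [0.6,-1.1,67],
    [0.6,-1.1,70],
    [0.6,-1.1,70]
  ],
  "rot": [
    [0.002,0,-0.007],
    [0.002,0,-0.007],
    [0.002,0,-0.007],
    [0.002,0,-0.007],
    [0.002,0,-0.007],
    [0.002,0,-0.007],
    [0.002,0,-0.007],
    [0.002,0,-0.007],
    [0.002,0,-0.007],
    [0.002,0,-0.007]
  ],
  "grip": [0.1,0.1,0.1,0.1,0.1,0.1,0.1,0.1,0.1,0.1]
}}

```text
time_s: 20.8
eef_pos: [0.4, 0.2509, 0.0803]
eef_rot: [-0.0, 0.719, 0.695, -0.0]
wrist_force: [0.1, -0.3, -1.4]
opening: 0.178
grasp_force: 58.6
```

```bash
python3 go.py .4000 .2512 .078 -2
```

```text
[ 0.29 -0.03  2.33] [-0.0006  0.0002 -0.0001] | pos [0.4    0.2509 0.0803] yawY -2.01 z [-6.e-04 -2.e-04 -1.e+00] F [ 0.13 -0.3  -1.44] q [0.31 0.19 1.99 0.   0.97 0.34] open 0.178 20.8
```

Call:
{"name": "play_rows", "arguments": {
  "xyz": [
    [0,0,0.5],
    [0,0,1],
    [0,0,1.5],
    [0,0,2],
    [0,0,2.4],
    [0,0,2.4],
    [0,0,2.4],
    [0,0,2.4],
    [0,0,2.4],
    [0,0,2.4]
  ],
  "rot": [
    [0,0,0],
    [0,0,0],
    [0,0,0],
    [0,0,0],
    [0,0,0],
    [0,0,0],
    [0,0,0],
    [0,0,0],
    [0,0,0],
    [0,0,0]
  ],
  "grip": [0.1,0.1,0.1,0.1,0.1,0.1,0.1,0.1,0.1,0.1]
}}

```text
time_s: 22.05
eef_pos: [0.4, 0.2509, 0.0781]
eef_rot: [-0.0, 0.719, 0.695, -0.0]
wrist_force: [-0.1, 0.0, -0.3]
opening: 0.179
grasp_force: 58.6
```

```bash
python3 go.py .4000 .2512 .078 -2
```

```text
[ 0.27 -0.05  0.09] [-0.0004  0.0002 -0.0001] | pos [0.4    0.2509 0.0781] yawY -2.0 z [-4.e-04 -1.e-04 -1.e+00] F [-0.13  0.04 -0.33] q [ 0.31  0.2   1.99 -0.    0.96  0.34] open 0.179 22.05
```

The tool is just touching home. Releasing and backing off upward.

Call:
{"name": "play_rows", "arguments": {
  "xyz": [
    [0,0,0.3],
    [0,0,0.3],
    [0,0,0.3],
    [0,0,0.3],
    [0,0,0],
    [0,0,-5],
    [0,0,-20],
    [0,0,-45],
    [0,0,-75],
    [0,0,-100]
  ],
  "rot": [
    [0,0,0],
    [0,0,0],
    [0,0,0],
    [0,0,0],
    [0,0,0],
    [0,0,0],
    [0,0,0],
    [0,0,0],
    [0,0,0],
    [0,0,0]
  ],
  "grip": [0.2,0.35,0.5,0.6,0.6,0.6,0.6,0.6,0.6,0.6]
}}

```text
time_s: 23.3
eef_pos: [0.4005, 0.2511, 0.1804]
eef_rot: [0.0, 0.719, 0.695, 0.001]
wrist_force: [-0.5, 0.0, -0.9]
opening: 0.597
grasp_force: 0.0
```

```bash
python3 - <<'E'
from h import *
print(readout.get_obs()['eef_pos'],readout.get_obs()['time_s'])
c=snap('scene'); u,v=proj(c,[.399,.252,.08]).astype(int); a=cv2.resize(c['color'][v-25:v+35,u-40:u+40],(800,600),interpolation=cv2.INTER_CUBIC); save('e1.png',a)
Q=cloud(c)[208:260,245:290].reshape(-1,3); m=(Q[:,2]>.088)&(Q[:,2]<.115)&(np.hypot(Q[:,0]-.399,Q[:,1]-.252)<.02); print(m.sum(),np.percentile(Q[m][:,2],[50,90,97]),Q[m].mean(0))
E
```

```text
[0.40051938 0.2511177  0.1804486 ] 23.3
70 [0.09639037 0.10044446 0.10295835] [0.39648979 0.24954722 0.09616956]
```

View pics/e1.png

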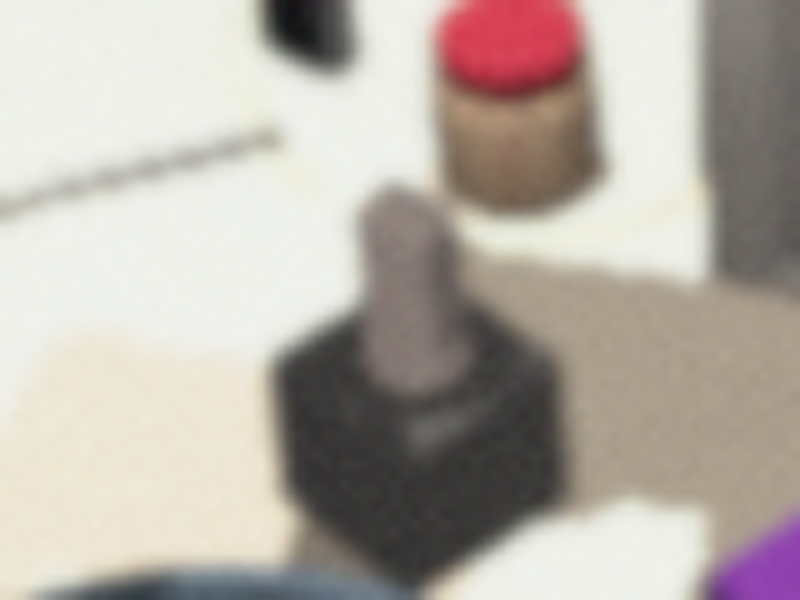

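The tool stands upright with its flange on the stand top (crop (415,385)), and the gripper is clear above it.

```bash
python3 -c "
from bench import ctrl
print(ctrl.hand_in())"
```

```text
the job is handed in; nothing more can be done
None
```

The job is handed in after about 23 s: the trimmer pointer stands at the index mark to within about 1° in both cameras, and the tool is back upright and home in its grey stand.

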